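# Portion a tasting sample from the dish pile over the scale to the tray

## Robot

A 6-joint arm with a two-finger parallel gripper is mounted at the origin on the work surface. World frame = base frame: x ahead of the robot, y to its left, z up, the work surface at z = 0. Lengths are in mm, angles in rad, forces in N, time in s.
With the tool pointing down it reaches from about 350 to 875 mm from the base axis. Payload 4.2 kg.
Tool frame: the origin (TCP) lies midway between the tips of the shut fingers; the grasp point (between the pads) lies 19 mm behind it; x points along the fingers, y is the direction in which the jaws open and shut, and the axes are right-handed (so a half turn about x gives the same grasp; the last joint's range is limited). The gripper opens to 85 mm and grips with 20 to 120 N. Pads are 22 mm wide; open, the fingers measure 114 mm over their backs; the gripper's body (76 mm by 85 mm) begins 54 mm behind the grasp point. The pads swing forward as they close: fully open they stand 13 mm farther back than shut.
Start: joints at [-0.944, 0.385, 0.008, 0, -1.194, -0.259], TCP at [224.741, -583.173, 231.312] pointing down, gripper open.
Joint ranges: [-3.14, 3.14], [-1.21, 2.06], [-1.07, 1.41], [-3.16, 2.05], [-2.99, -0.16], [-3.1, 3.1]. Speed limits (rad/s): [2.79, 2.79, 3.14, 3.14, 3.14, 3.14].

## Interface

Orientations are given as a unit quaternion [x, y, z, w].
In Python, from bench import readout, imaging, arm gives the robot as it stands.
- The arm moves only by the tool arm_command, never from a script. Its argument "increments" is a list of rows, each a list of 3 entries, a list of its own where there are three numbers: the turn, a rotation vector about the world's x, y, z in degrees, then the shift along the world's x, y, z in mm, then the closure, from 0 (fully open) to 1 (shut). In form: [[[ax, ay, az], [tx, ty, tz], fingers], ...]. A call has exactly 5 rows; each row is the pose to reach, as a shift and turn from the pose measured when the call began; what a row does not reach only later rows make up. A row lasts 1/10 s, in which the tool goes at most 50 mm and 8.59 degrees, less where a joint would pass 70% of its speed; a pose out of reach is approached as far as the arm can. A call with a gripper value outside its range is refused whole. The fingers move at their own pace and stop on an object; the grip force is fixed at half the most. Time passes only in rows, so rows that repeat a pose let the fingers close, or fill a call up. It gives the time, the measured TCP pose, the force and the opening at its end, in the units of the state.
- readout.read_state(): the state, without advancing time (a new reading comes with each control period).
- imaging.get_image(name): name is "scene" or "top" or "wrist"; returns (picture, depth): 384x512x3 uint8, blue, green, red; 384x512 float32, mm along the optical axis (not along the pixel's ray), 0 where there is no reading.
- imaging.camera_info(name): a dict with "vfov" (degrees; the focal length in pixels is half the picture's height over the tangent of half this angle, whatever the lens; pixels are square), "cx", "cy" (the principal point, pixels), "eye" and "rotation" of the camera in the world; the wrist camera has in their place "T_tool_cam" (4x4, takes a point from camera to tool coordinates, whose origin is the TCP and whose axes are the tool frame's). Camera axes: x right, y down, z forward; pixel columns grow to the right and rows downward; lengths in mm; the calibration is good to about 2 mm. A picture is of the moment at which its call begins: read the wrist's pose just before it. camera_info takes no time and is no camera call.
- arm.job_done(): hands the job in, once; it reports no verdict.
The state is a dict: "clock": time; "joints": joint angles; "joint_vel": joint speeds; "joint_efforts": joint torques, N m; "position": TCP position; "ee_rot": TCP orientation; "contact_force": force on the tool from outside, world axes, zero at the start; "wrist_torque": the same for the moment, N m; "gripper_width": finger opening in mm.
Only numpy, scipy, OpenCV 4.12 (cv2) and the standard library are available. Lean on these libraries where they do the work, as an engineer would, in place of code of your own. Each camera call takes 0.05 s, during which the arm holds its last target. There are 200 camera calls.

## Task

Lift the top dish off the nested pile, set it down in the middle of the scale's pan and let go, then press the scale's round tare button all the way in. After that take the round cake from the plate and stand it upright in the dish on the pan, and finally carry the dish with its cake to the free place on the serving tray, centred on the bare paper liner and lined up with the dish already there. Set things down rather than dropping them, and leave the rest of the pile and everything else where it is.

Things in the scene. Friction and masses are not known exactly. Their poses are not given: they have to be found in the camera images.
- dish_top: the top dish of the pile: white porcelain oblong open dish, dark rim line, 124 (x) x 64 (y) x 40 mm, 0.18 kg; origin at the centre of its underside, z up. Its upper 26 mm is an upright collar, 124 x 64 outside, 116 x 56 inside; below, a shoulder steps in to a foot 112 x 52 outside, 104 x 44 inside; inner floor 4 mm above the underside. The 64 mm width fits a grip from outside on the collar
- dish_c: the second dish from the top, same shape; stays where it is. In the pile each foot sits in the collar below with 2 mm of play, so each dish stands 26 mm above the next and only its collar shows: fingers reaching more than 26 mm below the top rim would grip this one too
- dish_b: the third dish from the top, same shape; stays
- dish_a: the bottom dish of the pile, standing on the table, same shape; stays. The rim of the pile's top dish is 118 mm above the table
- pan (a point): centre of the top face of the scale's flat steel pan, 140 x 160 mm, 68 mm above the table; x points away from the scale's key panel (the panel is on the robot's side), y along the 160 mm side, z up. The scale is fixed, blue body 220 x 180 mm with display and button on the panel
- tare_top (a point): centre of the top of the scale's round grey tare button, 26 mm across, left of the display as the robot sees it, pressed straight down
- tare (a joint): travel of the tare button: 0 up, 0.006 m fully in; spring-loaded, about 5 N to push fully in, comes back when let go
- cake_round: the round cake on the plate: firm brown cylinder 32 mm across, 36 mm tall with a slightly bevelled top, about 30 g; origin at the centre of its underside, z up
- cake_square: the square cake on the plate, 32 x 32 x 30 mm, same brown; origin at the centre of its underside; stays
- plate: fixed flat white porcelain plate, 110 mm (x) x 170 mm (y), 10 mm thick, carrying the two cakes, which stand side by side along its y, about 80 mm apart; origin at the centre of its underside
- tray: fixed dark wooden serving tray, 250 mm (x) x 160 mm (y), floor 6 mm above the table, rim 12 mm above the table; origin at the centre of its underside. Two paper liners 76 x 136 mm lie side by side along its x, 112 mm apart; dishes stand on them with their length along the tray's y
- tray_free (a point): centre of the bare liner, on the tray's floor, on the half farther from the robot; same axes as the tray
- dish_served: a dish of the same kind already standing on the tray's other liner, with a round cake in it; stays
- cake_served: the round cake in that dish; stays
- tumbler: empty glass tumbler, 68 mm across, 85 mm tall, loose, beyond the scale; origin at the centre of its underside; stays
- brush: pastry brush, 200 mm long, lying beyond the scale; stays
Things that resemble listed ones, but are neither listed nor needed, are in the scene too. Leave any green, turquoise or yellow look-alike of the cake_round alone.

How it is judged:
By the outcome, as a careful person would: the job done as asked, in the order asked, and still so for the second after the job is handed in, with the robot touching nothing.
It also fails if it takes over 72 s, if anything falls off the work surface, if the arm or the gripper's body presses on something with over 40 N, if the wrist force passes 120 N, or if a joint passes its speed limit or range.

## Working session

There is one attempt and no reset: what is moved stays moved. The work goes in short steps, Python scripts to look and compute and a tool call to move; the robot and the scene stay as the last step left them, time stands still between calls to the robot, and variables do not carry over. Pictures are saved under pics/ and viewed, about 8 in all and at most 12, crops included, and the job is handed in when it is done.

Besides the shell and the picture viewer there is one more tool, called after "Call:" as name([rows], argument=value, ...), one row to a line, values as JSON. arm_command: Moves the arm, as the interface text tells. Its arguments: {"type":"object","properties":{"increments":{"type":"array","items":{"type":"array"}}},"required":["increments"]}

```bash
mkdir -p pics; cat > h.py <<'E'
import numpy as np, cv2
from bench import readout, imaging, arm
from scipy.spatial.transform import Rotation as R
def cam(n, st=None):
    c=imaging.camera_info(n); f=192/np.tan(np.radians(c['vfov'])/2)
    if 'T_tool_cam' in c:
        T=np.array(c['T_tool_cam']); Rt=R.from_quat(st['ee_rot']).as_matrix()
        return f,c['cx'],c['cy'],Rt@T[:3,:3],Rt@T[:3,3]+np.array(st['position'])
    return f,c['cx'],c['cy'],np.array(c['rotation']).reshape(3,3),np.array(c['eye'])
def shot(n):
    st=readout.read_state(); im,d=imaging.get_image(n); return im,d,cam(n,st)
def cloud(d,C):
    f,cx,cy,Rm,e=C; v,u=np.mgrid[:384,:512]
    P=np.stack([(u-cx)/f*d,(v-cy)/f*d,d],-1)@Rm.T+e; P[d<=0]=np.nan; return P
def ray(u,v,z,C):
    f,cx,cy,Rm,e=C; r=Rm@np.array([(u-cx)/f,(v-cy)/f,1]); return e+r*(z-e[2])/r[2]
E
python3 - <<'E'
from h import *
for n in('top','scene'):
    im,d,C=shot(n); cv2.imwrite(f'pics/{n}.png',im); np.savez(f'{n}.npz',im=im,d=d); print(n,C)
s=readout.read_state();print(s)
print(imaging.camera_info('wrist'), imaging.camera_info('top'))
a=cv2.imread('pics/top.png');cv2.imwrite('pics/top_b.png',cv2.resize(a,(800,600)))
E
```

```text
Traceback (most recent call last):
  File "h.py", line 11, in shot
    st=readout.read_state(); im,d=imaging.get_image(n); return im,d,cam(n,st)
                                                                    ~~~^^^^^^
  File "h.py", line 9, in cam
    return f,c['cx'],c['cy'],np.array(c['rotation']).reshape(3,3),np.array(c['eye'])
                             ~~~~~~~~~~~~~~~~~~~~~~~~~~~~~~~^^^^^
ValueError: cannot reshape array of size 4 into shape (3,3)
```

```bash
sed -i "s/np.array(c\['rotation'\]).reshape(3,3)/R.from_quat(c['rotation']).as_matrix()/" h.py
python3 - <<'E'
from h import *
for n in('top','scene'):
    im,d,C=shot(n); cv2.imwrite(f'pics/{n}.png',im); np.savez(f'{n}.npz',im=im,d=d); print(n,C)
s=readout.read_state();print(s)
print(imaging.camera_info('wrist'), imaging.camera_info('top'))
a=cv2.imread('pics/top.png');cv2.imwrite('pics/top_b.png',cv2.resize(a,(800,600)))
E
```

```text
top (np.float64(417.14019501388566), 263.8582673422571, 198.2842370144308, array([[-0.02828962, -0.99089618,  0.13162238],
       [-0.99957533,  0.02896344,  0.0032073 ],
       [-0.00699034, -0.13147576, -0.99129474]]), array([ 423.02431535,  -22.18662019, 1400.47412454]))
scene (np.float64(472.29979919241345), 264.21095704677253, 188.59134693000286, array([[-0.87096278,  0.39085579, -0.29775088],
       [ 0.49134795,  0.69157867, -0.52943   ],
       [-0.00101262, -0.60741311, -0.79438548]]), array([ 949.4402975 ,  657.28649952, 1059.16401016]))
{'clock': 0.15, 'joints': array([-9.44412242e-01,  3.85379857e-01,  6.96788732e-03, -3.22638429e-04,
       -1.19403551e+00, -2.58548209e-01]), 'joint_vel': array([ 0.00056954, -0.00200336,  0.00529742,  0.00073506,  0.00034063,
       -0.00010124]), 'joint_efforts': array([-4.96779630e-04, -3.92679119e+01,  1.88582164e+01,  4.18855414e+00,
       -3.40598417e-03, -4.94667688e-06]), 'position': array([ 224.56930796, -582.79581538,  230.48830967]), 'ee_rot': array([-0.12870334,  0.6953428 ,  0.12984925,  0.69503454]), 'contact_force': array([ 0.22442524, -0.55928217,  0.86103599]), 'wrist_torque': array([-0.0285029 ,  0.02964166, -0.03613478]), 'gripper_width': 85.60252463321446}
{'vfov': 61.270964718610124, 'cx': 251.7996033621562, 'cy': 193.64639420948916, 'T_tool_cam': array([[ 7.40875614e-04, -2.80811189e-01,  9.59762745e-01,
        -1.41694583e+02],
       [ 9.99999075e-01,  1.30318235e-03, -3.90645235e-04,
         1.19493951e-01],
       [-1.14104832e-03,  9.59762146e-01,  2.80811895e-01,
        -7.15973827e+01],
       [ 0.00000000e+00,  0.00000000e+00,  0.00000000e+00,
         1.00000000e+00]])} {'vfov': 49.43104749169065, 'cx': 263.8582673422571, 'cy': 198.2842370144308, 'eye': array([ 423.02431535,  -22.18662019, 1400.47412454]), 'rotation': array([-0.69534913,  0.71563744, -0.04480916,  0.04842282])}
```

View pics/top_b.png

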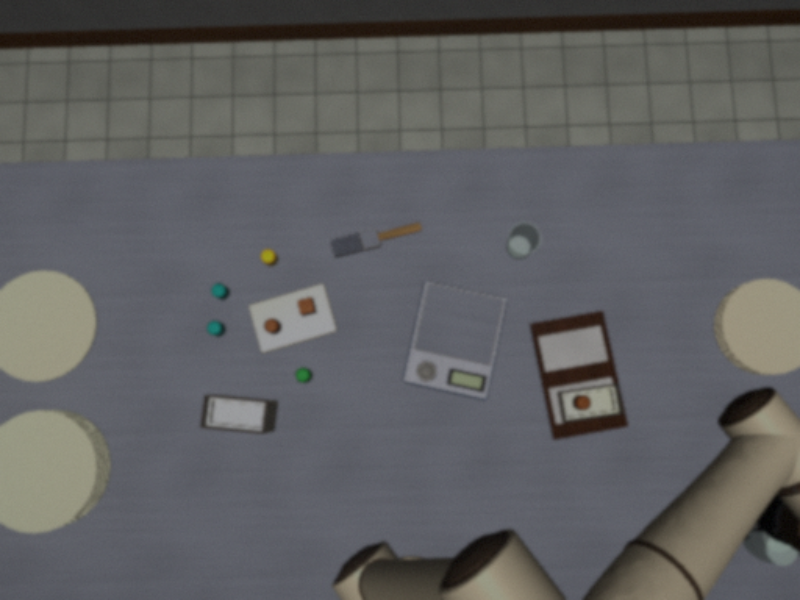

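View pics/scene.png

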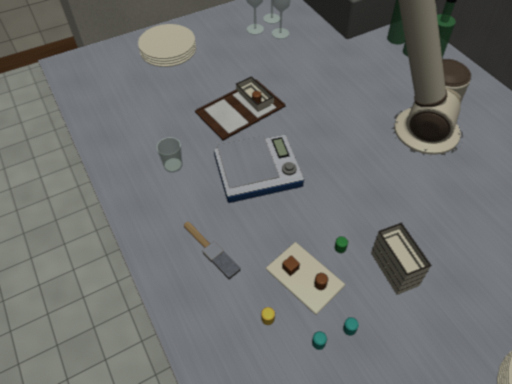

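The top view (800 px) shows the pile at (240,414), the scale at (455,340) with its button at (427,371), the plate at (292,318) and the tray at (578,375), where the bare liner is at (573,349). There are four brown or coloured round candidates near the plate:
- Brown disc at (272,326).
- Brown square at (307,306).
- Green at (303,375), yellow at (268,257) and turquoise at (219,291) and (215,328), all look-alikes.

The brown disc on the plate fits cake_round.

```bash
python3 - <<'E'
from h import *
z=np.load('top.npz'); im,d=z['im'],z['d']; C=cam('top'); P=cloud(d,C)
hsv=cv2.cvtColor(im,cv2.COLOR_BGR2HSV)
def rect(m,zz,name,box):
    mm=np.zeros_like(m); x0,y0,x1,y1=[int(k*.64) for k in box]; mm[y0:y1,x0:x1]=m[y0:y1,x0:x1]
    cs,_=cv2.findContours(mm,cv2.RETR_EXTERNAL,cv2.CHAIN_APPROX_NONE)
    for c in sorted(cs,key=cv2.contourArea)[::-1][:2]:
        if len(c)<5: continue
        w=np.array([ray(*p[0],zz,C)[:2] for p in c],np.float32); r=cv2.minAreaRect(w)
        zs=P[...,2][mm>0]; print(name,np.round(r[0],1),np.round(r[1],1),round(r[2],1),'z',np.nanpercentile(zs,[5,50,95]).round(1), len(c))
u8=lambda b:b.astype(np.uint8)*255
Z=P[...,2]; H,S,V=cv2.split(hsv)
print('pixels',[ (n,hsv[int(b*.64),int(a*.64)].tolist(),Z[int(b*.64),int(a*.64)].round(1)) for n,a,b in [('table',350,450),('plate',290,335),('liner',573,349),('pan',460,320),('button',427,371),('traywood',545,385),('body',450,362),('pilefloor',240,414),('pilerim',270,420),('round',272,326),('square',307,306)]])
rect(u8(Z>95),118,'pile',(180,370,300,450))
rect(u8((V>150)&(S<60)),10,'plate',(230,270,350,360))
rect(u8((V>140)&(S<60)),6,'liner',(535,325,612,372))
rect(u8(Z>55),68,'scale',(390,270,515,405))
rect(u8((H<15)&(S>120)),46,'round',(258,312,287,340))
rect(u8((H<15)&(S>120)),40,'square',(292,292,325,322))
rect(u8((V<90)&(H<20)&(S>60)),12,'tray',(510,300,640,450))
rect(u8(Z>35),46,'served',(540,370,630,430))
for n,k in (('A',(380,260,530,410)),('B',(520,300,640,445)),('C',(190,270,350,440))): pass
a=im[165:285,120:410]; cv2.imwrite('pics/crop.png',cv2.resize(a[:,:],None,fx=2.75,fy=2.75,interpolation=cv2.INTER_CUBIC))
s=readout.read_state(); M=R.from_quat(s['ee_rot']).as_matrix(); print(M.round(3))
E
```

```text
pixels [('table', [117, 25, 102], np.float64(-10.1)), ('plate', [105, 6, 158], np.float64(9.1)), ('liner', [20, 6, 139], np.float64(7.8)), ('pan', [113, 22, 106], np.float64(69.8)), ('button', [9, 18, 99], np.float64(63.2)), ('traywood', [11, 109, 47], np.float64(15.1)), ('body', [125, 11, 139], np.float64(44.9)), ('pilefloor', [114, 8, 159], np.float64(78.5)), ('pilerim', [24, 30, 42], np.float64(69.7)), ('round', [12, 156, 113], np.float64(39.1)), ('square', [11, 160, 110], np.float64(41.1))]
pile [399.3 335.1] [129.6  65. ] 82.8 z [ 95.5 113.4 120.3] 121
plate [598.7 241.8] [ 98.7 157.2] 15.2 z [ 3.7  8.5 13.4] 140
liner [ 497.1 -341.8] [80.6 36.7] 88.4 z [-0.3  4.9  9.1] 89
liner [ 542.1 -406.6] [18.6 24.1] 42.5 z [-0.3  4.9  9.1] 25
scale [ 568.  -110.5] [159.4 139.3] 76.0 z [61.4 66.3 70.8] 177
scale [474.2 -37.9] [24.7 27. ] 43.3 z [61.4 66.3 70.8] 23
round [579.5 278.4] [23.1 19.7] 88.3 z [39.3 44.8 48.5] 19
square [619.  206.1] [26.2 25.3] 9.8 z [33.1 38.3 41.7] 25
tray [ 460.5 -364.3] [244.2 155.3] 8.5 z [ 0.1  5.4 13.6] 324
tray [ 401.6 -358.3] [ 9.2 23.2] 78.3 z [ 0.1  5.4 13.6] 16
served [ 400.1 -377.6] [ 64.  126.5] 6.4 z [38.1 43.9 49. ] 113
[[-0.001 -0.359  0.933]
 [ 0.002  0.933  0.359]
 [-1.     0.002 -0.   ]]
```

View pics/crop.png

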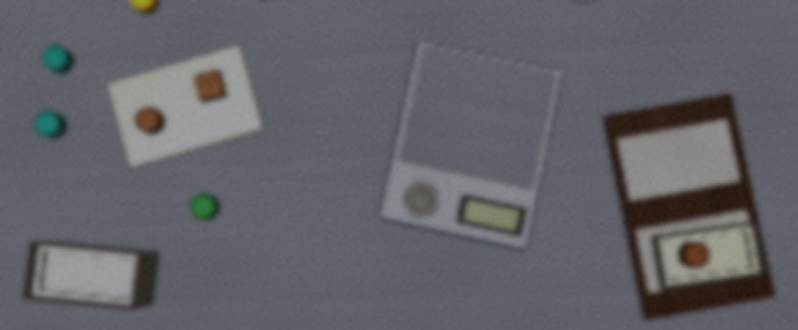

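The crop confirms it. The brown disc at (149,119) on the plate is the round cake and the one at (209,85) is the square. The pile is at (85,272), and the tray's bare liner is at (680,160). Sizes and heights match the description, so I'll move, taking wrist shots over the tray and scale on the way.

Call:
arm_command([
  [[0,0,8],[35,32,16],0],
  [[0,0,16],[70,64,32],0],
  [[0,0,24],[105,96,48],0],
  [[0,0,32],[140,128,64],0],
  [[0,0,40],[175,160,80],0],
])

```text
clock: 0.65
position: [400.4, -421.3, 310.8]
ee_rot: [-0.36, 0.608, 0.362, 0.608]
contact_force: [1.2, -1.3, 0.2]
gripper_width: 85.5
```

```bash
cat >> h.py <<'E'
def snap(name):
    im,d,C=shot('wrist'); np.savez(name+'.npz',im=im,d=d,R=C[3],e=C[4],k=C[:3]); cv2.imwrite(f'pics/{name}.png',im)
def load(name):
    z=np.load(name+'.npz'); k=z['k']; C=(k[0],k[1],k[2],z['R'],z['e']); return z['im'],z['d'],C,cloud(z['d'],C)
E
python3 -c "from h import *; snap('w_tray')"
```

Call:
arm_command([
  [[0,0,4],[10,47,0],0],
  [[0,0,8],[20,94,0],0],
  [[0,0,12],[30,141,0],0],
  [[0,0,16],[40,188,0],0],
  [[0,0,22],[50,235,0],0],
])

```text
clock: 1.2
position: [455.5, -181.8, 313.7]
ee_rot: [-0.475, 0.524, 0.473, 0.526]
contact_force: [1.0, 1.0, 0.3]
gripper_width: 85.3
```

```bash
python3 -c "from h import *; snap('w_scale')"
```

Call:
arm_command([
  [[0,0,0],[0,48,-10],0],
  [[0,0,0],[0,96,-20],0],
  [[0,0,0],[0,144,-30],0],
  [[0,0,0],[0,192,-40],0],
  [[0,0,0],[0,240,-50],0],
])

```text
clock: 1.75
position: [456.2, 63.0, 263.9]
ee_rot: [-0.477, 0.52, 0.475, 0.525]
contact_force: [1.7, 0.1, -0.9]
gripper_width: 85.5
```

Call:
arm_command([
  [[0,0,0],[-10,48,0],0],
  [[0,0,0],[-20,96,0],0],
  [[0,0,0],[-30,144,0],0],
  [[0,0,0],[-40,192,0],0],
  [[0,0,0],[-50,240,0],0],
])

```text
clock: 2.25
position: [405.3, 304.7, 263.9]
ee_rot: [-0.477, 0.52, 0.475, 0.525]
contact_force: [0.5, 0.0, 1.2]
gripper_width: 85.3
```

```bash
python3 - <<'E'
from h import *
snap('w_pile')
ims=[cv2.imread(f'pics/{n}.png') for n in('w_tray','w_scale','w_pile')]
cv2.imwrite('pics/mosaic.png',np.vstack([np.hstack([cv2.resize(ims[0],(400,300)),cv2.resize(ims[1],(400,300))]),np.hstack([cv2.resize(ims[2],(400,300)),np.zeros((300,400,3),np.uint8)])]))
E
```

```text
(no output)
```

View pics/mosaic.png

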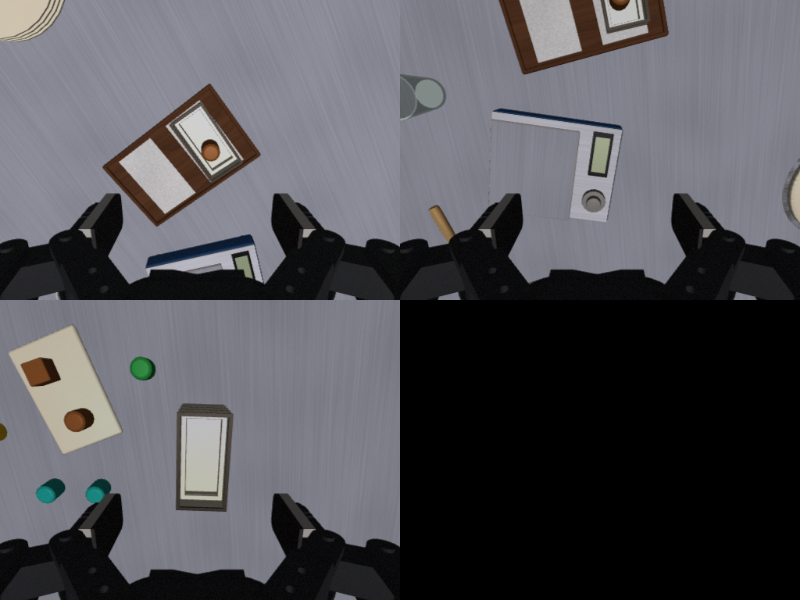

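Tiles (400x300): in the tray shot the bare liner is at (157,175) and the served dish at (205,140). In the scale shot the pan is at (535,170) and the button at (593,201). In the pile shot the rim is at (204,458), with the brown cylinder at (78,419), the brown box at (40,371) and green and turquoise discs around them. Measuring next.

```bash
cat >> h.py <<'E'
def rect(m,zz,C,P,name,n=1):
    m=m.astype(np.uint8)*255; m[300:]=0 if name!='pile' else m[300:]
    cs,_=cv2.findContours(m,cv2.RETR_EXTERNAL,cv2.CHAIN_APPROX_NONE); out=None
    for c in sorted(cs,key=cv2.contourArea)[::-1][:n]:
        if cv2.contourArea(c)<20: continue
        w=np.array([ray(*p[0],zz,C)[:2] for p in c],np.float32); r=cv2.minAreaRect(w)
        q=np.zeros_like(m); cv2.drawContours(q,[c],-1,255,-1); px=c[:,0].mean(0)
        print(name,np.round(r[0],1),np.round(r[1],1),round(r[2],1),'px',px.round(),'z',np.nanpercentile(P[...,2][q>0],[5,50,95]).round(1)); out=out or r
    return out
E
python3 - <<'E'
from h import *
hs=lambda im:cv2.split(cv2.cvtColor(im,cv2.COLOR_BGR2HSV))
im,d,C,P=load('w_tray');H,S,V=hs(im); Z=P[...,2]
B=lambda x0,y0,x1,y1:(lambda m:(m.__setitem__((slice(y0,y1),slice(x0,x1)),True),m)[1])(np.zeros((384,512),bool))
t=B(125,100,340,295)
rect(t&(V>130)&(S<50)&(Z<25)&(Z>-5),6,C,P,'liner/bright',4)
rect(t&(S>90)&(V<140),12,C,P,'tray')
rect(t&(Z>30),46,C,P,'served',1)
im,d,C,P=load('w_scale');H,S,V=hs(im);Z=P[...,2]; t=B(110,130,295,300)
rect(t&(Z>63)&(Z<75),68,C,P,'pan',2)
rect(t&(Z>35),68,C,P,'scalebody',1)
bt=B(225,230,270,285); print('button z',np.nanpercentile(Z[240:275,235:262],[5,50,95]))
print('hsv', [hs(im)[2][257,u] for u in range(228,272,3)],[int(V[v,253]) for v in range(235,283,3)], [int(Z[257,u]) for u in range(228,272,3)])
im,d,C,P=load('w_pile');H,S,V=hs(im);Z=P[...,2]; t=B(215,120,320,295)
rect(t&(Z>108),118,C,P,'pile')
rect(t&(V>150)&(S<60)&(Z>60),118,C,P,'inner floor',1)
t=B(0,20,165,215)
rect(t&(V>140)&(S<70)&(Z<20)&(Z>0)|(t&(H<15)&(S>120)),10,C,P,'plate')
for n,h,b in(('square',40,B(20,60,80,125)),('round',46,B(75,125,125,175))):
    m=b&(H<18)&(S>110); rect(m&(Z>h-5),h,C,P,n); rect(m,h,C,P,n+' all')
    print(np.nanmedian(P[m&(Z>h-4)],0))
E
```

```text
liner/bright [ 460.8 -366.6] [294.2 330.6] 61.5 px [232. 196.] z [-2.2  0.1 23.9]
tray [ 461.6 -369. ] [246.6 157.2] 8.5 px [235. 200.] z [ 3.9  5.9 44.6]
served [ 402.4 -383.2] [ 64.7 125.3] 6.4 px [264. 182.] z [ 8.1 23.  45.7]
pan [ 569.9 -115.3] [158.7 138.6] 76.1 px [168. 216.] z [65.6 66.9 68.2]
pan [477.  -48.2] [21.3 14.4] 69.8 px [246. 261.] z [62.7 63.3 64.3]
scalebody [543.8 -92. ] [221.9 207.9] 76.1 px [188. 221.] z [ 42.4  66.4 344. ]
button z [42.68947101 52.66671952 63.35502795]
hsv [np.uint8(175), np.uint8(174), np.uint8(114), np.uint8(115), np.uint8(92), np.uint8(120), np.uint8(123), np.uint8(122), np.uint8(122), np.uint8(63), np.uint8(114), np.uint8(113), np.uint8(176), np.uint8(178), np.uint8(130)] [175, 172, 175, 45, 119, 120, 45, 93, 119, 114, 110, 110, 173, 179, 180, 176] [41, 42, 52, 53, 62, 62, 62, 63, 63, 59, 53, 50, 43, 45, -2]
pile [401.7 334.1] [125.3  64.4] 82.9 px [259. 205.] z [ 80.1  93.7 117.6]
inner floor [401.5 328.9] [103.9  51.4] 82.9 px [259. 201.] z [80.  81.4 95.5]
plate [600.1 240.2] [107.5 167.1] 15.0 px [ 85. 115.] z [ 7.7  9.2 40.4]
square [620.3 206.7] [32.4 31.3] 11.8 px [46. 92.] z [37.  38.9 40.3]
square all [614.4 207. ] [43.9 34.2] 11.7 px [51. 92.] z [16.5 38.5 40.2]
[621.27919711 206.45494575  38.9603799 ]
round [579.8 278.3] [29.3 30. ] 84.8 px [ 96. 155.] z [42.2 44.6 46.2]
round all [573.4 276.7] [42.8 29.5] 12.8 px [101. 153.] z [17.9 43.8 46. ]
[580.72744405 278.17657327  44.67769668]
```

Call:
arm_command([
  [[0,0,0],[-2,15,-30],0],
  [[0,0,0],[-4,30,-70],0],
  [[0,0,0],[-4,30,-94],0],
  [[0,0,0],[-4,30,-94],0],
  [[0,0,0],[-4,30,-94],0],
])

```text
clock: 2.8
position: [401.6, 340.6, 169.9]
ee_rot: [-0.478, 0.518, 0.477, 0.525]
contact_force: [0.0, -0.1, 0.7]
gripper_width: 85.1
```

```bash
python3 - <<'E'
from h import *
snap('w_pile2'); im,d,C,P=load('w_pile2');Z=P[...,2]
m=(Z>106)&(Z<126); m[:60]=0; m[:,:130]=0;m[:,400:]=0
rect(m,118,C,P,'pile',2)
s=readout.read_state(); M=R.from_quat(s['ee_rot']).as_matrix();print(s['position'],np.degrees(np.arctan2(M[1],M[0])),M[2])
cv2.imwrite('pics/p2.png',np.hstack([im,cv2.cvtColor(m.astype(np.uint8)*255,cv2.COLOR_GRAY2BGR)])[:, ::1][:,:800])
E
```

```text
pile [401.7 334.7] [124.1  64.3] 82.9 px [251. 196.] z [ 80.2  94.4 117.6]
[402.01287922 341.08310534 170.85731965] [ 33.5505878  174.95966803  84.96347286] [-0.9999319  -0.00912214  0.00727925]
```

View pics/p2.png

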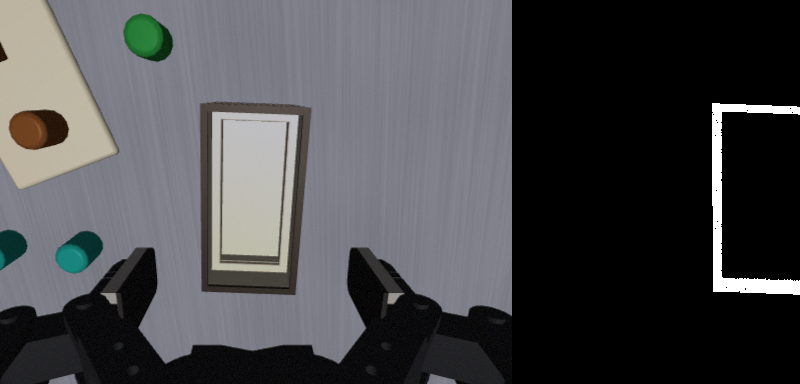

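Pile rim at (250,197) px lies between the jaws. It measures 124.1 x 64.3 at (401.7, 334.7), 82.9°. I'll correct yaw and tilt, then go down to grip the top collar.

Call:
arm_command([
  [[-0.4,0.6,-2],[-0.3,-6.4,-10],0],
  [[-0.4,0.6,-2],[-0.3,-6.4,-20],0],
  [[-0.4,0.6,-2],[-0.3,-6.4,-30],0],
  [[-0.4,0.6,-2],[-0.3,-6.4,-40],0],
  [[-0.4,0.6,-2],[-0.3,-6.4,-40],0],
])

```text
clock: 3.35
position: [401.0, 333.6, 129.0]
ee_rot: [-0.469, 0.531, 0.468, 0.528]
contact_force: [1.2, 0.4, 0.2]
gripper_width: 85.4
```

```bash
cat >> h.py <<'E'
def go(x,y,z,zd):
    s=readout.read_state(); M=R.from_quat(s['ee_rot']); a=np.radians(zd)
    T=R.from_matrix(np.array([[0,-np.sin(a)*1,np.cos(a)],[0,np.cos(a),np.sin(a)],[-1,0,0]]))
    print('t',round(s['clock'],2),'turn',np.degrees((T*M.inv()).as_rotvec()).round(2),'shift',(np.array([x,y,z])-s['position']).round(1),'F',np.array(s['contact_force']).round(1),'w',round(s['gripper_width'],1),'vel',np.abs(s['joint_vel']).max().round(3))
E
python3 -c "
from h import *
go(401.6,334.7,94,82.9)"
```

```text
t 3.35 turn [ 0.21 -0.17 -0.04] shift [  0.6   1.1 -35. ] F [1.2 0.4 0.2] w 85.4 vel 0.029
```

Call:
arm_command([
  [[0,0,0],[0.5,1,-10],0],
  [[0,0,0],[0.5,1,-20],0],
  [[0,0,0],[0.5,1,-30],0],
  [[0,0,0],[0.5,1,-35],0],
  [[0,0,0],[0.5,1,-35],0],
])

```text
clock: 3.85
position: [401.1, 334.1, 92.9]
ee_rot: [-0.469, 0.532, 0.468, 0.527]
contact_force: [-0.8, -0.4, 0.1]
gripper_width: 85.1
```

Call:
arm_command([
  [[0,0,0],[0,0,0],0.2],
  [[0,0,0],[0,0,0],0.3],
  [[0,0,0],[0,0,0],0.4],
  [[0,0,0],[0,0,0],0.5],
  [[0,0,0],[0,0,0],0.5],
])

```text
clock: 4.35
position: [401.5, 334.7, 93.6]
ee_rot: [-0.469, 0.532, 0.468, 0.528]
contact_force: [0.7, -0.3, 3.5]
gripper_width: 62.6
```

```bash
python3 -c "
from h import *
go(401.6,334.7,94,82.9); snap('w_grip')"
```

```text
t 4.35 turn [ 0.24 -0.18 -0.05] shift [0.1 0.  0.4] F [ 0.7 -0.3  3.5] w 62.6 vel 0.002
```

View pics/w_grip.png

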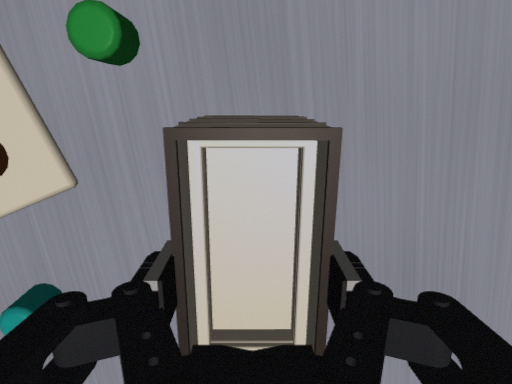

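The pads are on the collar at (165,270) and (340,270) px and the opening reads 62.6 mm. Lifting.

Call:
arm_command([
  [[0,0,0],[0,0,5],0.6],
  [[0,0,0],[0,0,12],0.6],
  [[0,0,0],[0,0,22],0.6],
  [[0,0,0],[0,0,32],0.6],
  [[0,0,0],[0,0,45],0.6],
])

```text
clock: 4.9
position: [401.3, 334.4, 139.2]
ee_rot: [-0.469, 0.532, 0.468, 0.528]
contact_force: [0.9, -0.2, -2.7]
gripper_width: 62.7
```

Call:
arm_command([
  [[0,0,0],[0,0,25],0.6],
  [[0,0,0],[0,0,50],0.6],
  [[0,0,0],[0,0,80],0.6],
  [[0,0,0],[0,0,80],0.6],
  [[0,0,0],[0,0,80],0.6],
])

```text
clock: 5.4
position: [401.1, 334.4, 220.0]
ee_rot: [-0.468, 0.531, 0.468, 0.528]
contact_force: [-0.1, 0.8, -2.2]
gripper_width: 62.4
```

```bash
python3 -c "
from h import *
go(570,-112,200,76); snap('w_lift')
im,d,C=shot('top');np.savez('top2.npz',im=im,d=d); cv2.imwrite('pics/lift2.png',np.hstack([cv2.resize(cv2.imread('pics/w_lift.png'),(400,300)),cv2.resize(im,(400,300))]))"
```

```text
t 5.4 turn [ 0.15 -0.2  -6.93] shift [ 168.9 -446.4  -20. ] F [-0.1  0.8 -2.2] w 62.4 vel 0.042
```

View pics/lift2.png

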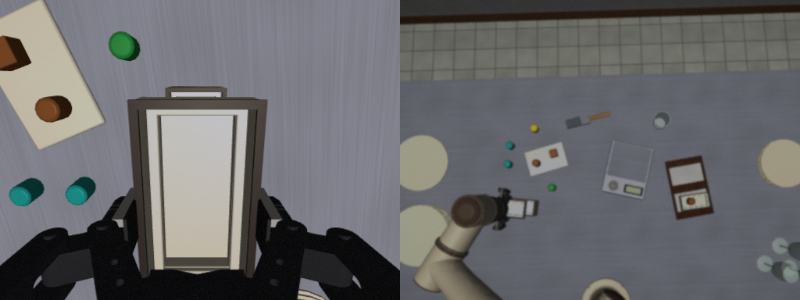

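One dish is in hand (about 2 N) and the next rim is still in place at (197,92). I'll carry it toward the scale and pause beside it for a static look at the pan and button.

Call:
arm_command([
  [[0,0,-1],[0,-40,15],0.6],
  [[0,0,-2],[0,-85,30],0.6],
  [[0,0,-3],[0,-130,45],0.6],
  [[0,0,-5],[2,-175,60],0.6],
  [[0,0,-7],[4,-220,60],0.6],
])

```text
clock: 6.0
position: [404.8, 112.3, 279.2]
ee_rot: [-0.435, 0.56, 0.434, 0.555]
contact_force: [1.6, -0.1, -0.9]
gripper_width: 62.4
```

Call:
arm_command([
  [[0,0,0],[2,-45,0],0.6],
  [[0,0,0],[5,-90,0],0.6],
  [[0,0,0],[5,-135,0],0.6],
  [[0,0,0],[5,-165,0],0.6],
  [[0,0,0],[5,-170,0],0.6],
])

```text
clock: 6.5
position: [408.6, -60.3, 277.9]
ee_rot: [-0.434, 0.562, 0.434, 0.555]
contact_force: [0.1, 1.8, -2.6]
gripper_width: 62.7
```

Call:
arm_command([
  [[0,0,0],[0,0,0],0.6],
  [[0,0,0],[0,0,0],0.6],
  [[0,0,0],[0,0,0],0.6],
  [[0,0,0],[0,0,0],0.6],
  [[0,0,0],[0,0,0],0.6],
])

```text
clock: 7.0
position: [408.7, -59.6, 277.9]
ee_rot: [-0.434, 0.561, 0.434, 0.555]
contact_force: [0.3, -0.2, -2.2]
gripper_width: 62.9
```

```bash
python3 - <<'E'
from h import *
go(570,-112,200,76); snap('w_sc2'); im,d,C,P=load('w_sc2'); Z=P[...,2]
m=(Z>63.5)&(Z<72)
x=P[...,0];y=P[...,1]; m&=(x>450)&(x<680)&(y>-230)&(y<10)
rect(m,68,C,P,'pan',3)
b=(Z>59)&(Z<66)&(np.hypot(x-474,y+40)<30); print('button',np.nanmean(P[b],0),b.sum(), np.ptp(P[b],axis=0))
m2=(x>440)&(x<560)&(y>-230)&(y<10)&(Z>38)
print(np.argwhere(m).min(0),np.argwhere(m).max(0))
E
```

```text
t 7.0 turn [ 0.32 -0.42  0.26] shift [161.3 -52.4 -77.9] F [ 0.3 -0.2 -2.2] w 62.9 vel 0.004
pan [ 569.5 -114.2] [158.2 139. ] 76.1 px [ 94. 149.] z [65.7 67.  68.3]<stdin>:6: RuntimeWarning: Mean of empty slice
Traceback (most recent call last):
ValueError: zero-size array to reduction operation maximum which has no identity
```

View pics/w_sc2.png

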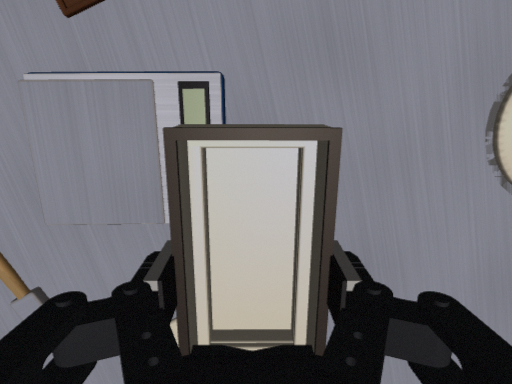

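Pan (static, wrist): (569.5,-114.2), 76.1°, 158x139. That agrees with the top view to about 3 mm. I'll use (569,-113).

Call:
arm_command([
  [[0,0,0],[40,-14,-10],0.6],
  [[0,0,0],[80,-28,-30],0.6],
  [[0.3,-0.4,0.2],[120,-40,-60],0.6],
  [[0.3,-0.4,0.2],[150,-50,-100],0.6],
  [[0.3,-0.4,0.2],[160.3,-53.5,-140],0.6],
])

```text
clock: 7.55
position: [572.5, -113.8, 136.6]
ee_rot: [-0.436, 0.557, 0.434, 0.558]
contact_force: [-0.8, 0.0, -3.2]
gripper_width: 62.9
```

Call:
arm_command([
  [[0,0,0],[0,0,-20],0.6],
  [[0,0,0],[0,0,-30],0.6],
  [[0,0,0],[0,0,-30],0.6],
  [[0,0,0],[0,0,-30],0.6],
  [[0,0,0],[0,0,-30],0.6],
])

```text
clock: 8.05
position: [573.6, -113.5, 108.8]
ee_rot: [-0.437, 0.555, 0.433, 0.559]
contact_force: [-0.5, -0.6, -2.0]
gripper_width: 63.1
```

```bash
python3 - <<'E'
from h import *
go(569.2,-113.2,84.5,76.1)
E
```

```text
t 8.05 turn [0.05 0.41 0.12] shift [ -4.4   0.3 -24.3] F [-0.5 -0.6 -2. ] w 63.1 vel 0.004
```

Call:
arm_command([
  [[0,0.4,0],[-4.4,0,-6],0.6],
  [[0,0.4,0],[-4.4,0,-14],0.6],
  [[0,0.4,0],[-4.4,0,-20],0.6],
  [[0,0.4,0],[-4.4,0,-22],0.6],
  [[0,0.4,0],[-4.4,0,-23],0.6],
])

```text
clock: 8.55
position: [568.9, -113.6, 85.2]
ee_rot: [-0.435, 0.558, 0.435, 0.557]
contact_force: [0.4, -0.7, -1.9]
gripper_width: 62.7
```

Call:
arm_command([
  [[0,0,0],[0,0,-0.5],0.6],
  [[0,0,0],[0,0,-1],0.6],
  [[0,0,0],[0,0,-1.5],0.6],
  [[0,0,0],[0,0,-2],0.6],
  [[0,0,0],[0,0,-2],0.6],
])

```text
clock: 9.05
position: [569.1, -113.6, 83.7]
ee_rot: [-0.435, 0.558, 0.435, 0.557]
contact_force: [-1.0, 0.5, 1.6]
gripper_width: 62.8
```

```bash
python3 - <<'E'
from h import *
go(569.2,-113.2,84,76.1)
E
```

```text
t 9.05 turn [ 0.06 -0.02  0.12] shift [0.1 0.4 0.3] F [-1.   0.5  1.6] w 62.8 vel 0.003
```

Contact reached (the force changed from -1.9 to +1.6). Opening and retreating upward.

Call:
arm_command([
  [[0,0,0],[0,0,0],0.4],
  [[0,0,0],[0,0,0],0.2],
  [[0,0,0],[0,0,0],0],
  [[0,0,0],[0,0,0],0],
  [[0,0,0],[0,0,0],0],
])

```text
clock: 9.55
position: [569.3, -113.6, 83.9]
ee_rot: [-0.436, 0.557, 0.435, 0.557]
contact_force: [-0.5, -0.0, 0.4]
gripper_width: 85.4
```

Call:
arm_command([
  [[0,0,0],[0,0,10],0],
  [[0,0,0],[0,0,30],0],
  [[0,0,0],[0,0,60],0],
  [[0,0,0],[0,0,100],0],
  [[0,0,0],[0,0,140],0],
])

```text
clock: 10.05
position: [569.0, -113.7, 225.9]
ee_rot: [-0.436, 0.558, 0.435, 0.557]
contact_force: [1.5, 0.2, 0.9]
gripper_width: 85.5
```

Call:
arm_command([
  [[0,0,0],[-40,20,10],0.5],
  [[0,0,0],[-80,40,10],1],
  [[0,0,0],[-95,70,10],1],
  [[0,0,0],[-95,70,10],1],
  [[0,0,0],[-95,70,10],1],
])

```text
clock: 10.55
position: [474.1, -43.3, 237.2]
ee_rot: [-0.437, 0.556, 0.435, 0.557]
contact_force: [0.2, -0.7, -0.2]
gripper_width: 12.3
```

Call:
arm_command([
  [[0,0,0],[0,0,0],1],
  [[0,0,0],[0,0,0],1],
  [[0,0,0],[0,0,0],1],
  [[0,0,0],[0,0,0],1],
  [[0,0,0],[0,0,0],1],
])

```text
clock: 11.05
position: [474.2, -43.5, 237.0]
ee_rot: [-0.436, 0.557, 0.435, 0.557]
contact_force: [-0.3, 0.7, -0.8]
gripper_width: 0.2
```

```bash
python3 - <<'E'
from h import *
go(475,-42,90,76.1); snap('w_btn'); im,d,C,P=load('w_btn'); Z=P[...,2];x=P[...,0];y=P[...,1]
b=(Z>58)&(Z<67)&(np.hypot(x-475,y+43)<30); q=P[b]; print('button',np.nanmean(q,0),b.sum(), np.ptp(q,axis=0),'px',np.argwhere(b).mean(0))
rect(b,63,C,P,'btn',1)
m=(Z>98)&(Z<116)&(np.hypot(x-569,y+113)<90); rect(m,108,C,P,'dish',2)
m=(Z>64)&(Z<72)&(np.hypot(x-569,y+113)<115)|m; rect(m,68,C,P,'pan',1)
E
```

```text
t 11.05 turn [0.08 0.11 0.04] shift [   0.8    1.5 -147. ] F [-0.3  0.7 -0.8] w 0.2 vel 0.003
button [476.80659038 -45.19335505  62.61282521] 500 [25.24713921 24.85637515  6.81166139] px [172.692 249.042]
btn [476.8 -45.4] [25.4 24. ] 76.2 px [249. 173.] z [60.9 62.7 64. ]
dish [ 567.9 -112.6] [123.6  66.8] 76.0 px [120. 126.] z [ 70.2  84.7 107.7]
pan [ 569.9 -114.1] [157.8 138.6] 76.1 px [135. 119.] z [ 66.   70.1 107.2]
```

View pics/w_btn.png

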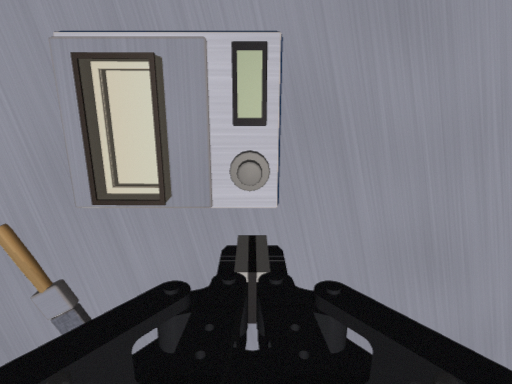

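The dish sits centred on the pan at (568,-113), 76.0°, with its rim at z≈108. The button is at px (249,173), i.e. (476.8,-45.2), top z≈63. Pressing with the fingers shut.

Call:
arm_command([
  [[0,0,0],[2.3,-1.8,-45],1],
  [[0,0,0],[2.3,-1.8,-90],1],
  [[0,0,0],[2.3,-1.8,-130],1],
  [[0,0,0],[2.3,-1.8,-160],1],
  [[0,0,0],[2.3,-1.8,-168],1],
])

```text
clock: 11.6
position: [474.2, -45.8, 65.9]
ee_rot: [-0.435, 0.559, 0.436, 0.555]
contact_force: [0.2, 0.3, -0.5]
gripper_width: -0.2
```

Call:
arm_command([
  [[0,0,0],[0,0,-2],1],
  [[0,0,0],[0,0,-4],1],
  [[0,0,0],[0,0,-6],1],
  [[0,0,0],[0,0,-7],1],
  [[0,0,0],[0,0,-8],1],
])

```text
clock: 12.1
position: [474.8, -45.7, 59.0]
ee_rot: [-0.436, 0.558, 0.436, 0.556]
contact_force: [-1.6, -0.5, 5.3]
gripper_width: -0.0
```

```bash
python3 - <<'E'
from h import *
go(476.5,-45,57,76.1)
E
```

```text
t 12.1 turn [ 0.13 -0.17  0.06] shift [ 1.7  0.7 -2. ] F [-1.6 -0.5  5.3] w -0.0 vel 0.031
```

Spring contact at 5 N. I'll keep going in small steps until the stop shows.

Call:
arm_command([
  [[0,0,0],[0,0,-1],1],
  [[0,0,0],[0,0,-1.5],1],
  [[0,0,0],[0,0,-2],1],
  [[0,0,0],[0,0,-2.5],1],
  [[0,0,0],[0,0,-3],1],
])

```text
clock: 12.6
position: [474.9, -45.8, 57.8]
ee_rot: [-0.436, 0.558, 0.436, 0.555]
contact_force: [-6.5, 0.0, 20.8]
gripper_width: 0.0
```

Hard stop reached: 20.8 N at z 57.8, about 5–6 mm below the button top. Releasing and going to the cake.

Call:
arm_command([
  [[0,0,0],[0,0,20],1],
  [[0,0,0],[0,0,60],1],
  [[0,0,0],[0,0,100],1],
  [[0,0,0],[0,0,140],1],
  [[0,0,0],[0,0,180],1],
])

```text
clock: 13.1
position: [475.2, -45.6, 239.4]
ee_rot: [-0.436, 0.558, 0.435, 0.556]
contact_force: [0.7, 0.6, 0.3]
gripper_width: 0.1
```

Call:
arm_command([
  [[0,0,5],[12,45,0],0],
  [[0,0,10],[25,90,0],0],
  [[0,0,15],[38,135,0],0],
  [[0,0,20],[52,180,0],0],
  [[0,0,25],[65,225,0],0],
])

```text
clock: 13.6
position: [540.8, 181.8, 239.2]
ee_rot: [0.547, -0.448, -0.546, -0.448]
contact_force: [1.5, -0.5, 0.3]
gripper_width: 72.4
```

Call:
arm_command([
  [[0,0,4],[15,40,-20],0],
  [[0,0,4],[30,80,-40],0],
  [[0,0,4],[40,95,-60],0],
  [[0,0,4],[40,95,-80],0],
  [[0,0,4],[40,95,-80],0],
])

```text
clock: 14.1
position: [579.2, 276.7, 154.7]
ee_rot: [-0.562, 0.431, 0.563, 0.426]
contact_force: [-0.8, -0.9, -0.9]
gripper_width: 85.5
```

Call:
arm_command([
  [[0,0,0],[0,0,0],0],
  [[0,0,0],[0,0,0],0],
  [[0,0,0],[0,0,0],0],
  [[0,0,0],[0,0,0],0],
  [[0,0,0],[0,0,0],0],
])

```text
clock: 14.6
position: [579.4, 276.7, 155.7]
ee_rot: [-0.562, 0.431, 0.562, 0.427]
contact_force: [-1.1, -0.6, -0.2]
gripper_width: 85.3
```

```bash
python3 - <<'E'
from h import *
snap('w_cake'); im,d,C,P=load('w_cake'); Z=P[...,2];x=P[...,0];y=P[...,1]
H,S,V=cv2.split(cv2.cvtColor(im,cv2.COLOR_BGR2HSV))
m=(H<18)&(S>110)&(Z>38)&(np.hypot(x-580,y-278)<32); rect(m,45,C,P,'round'); print(np.nanmean(P[m],0))
m=(H<18)&(S>110)&(Z>33)&(np.hypot(x-620,y-207)<35); rect(m,40,C,P,'square')
go(580.3,278.3,100,105)
E
```

```text
round [582.5 277.2] [29.2 31.1] 15.3 px [247. 190.] z [41.8 44.6 46. ]
[582.6328081  276.48017051  52.58237844]
square [622.  206.3] [30.7 30.9] 12.1 px [221.  88.] z [37.6 39.  40.2]
t 14.65 turn [ 0.23 -0.24 -0.31] shift [  1.    1.7 -55.5] F [-0.6  0.2 -0.3] w 85.4 vel 0.004
```

View pics/w_cake.png

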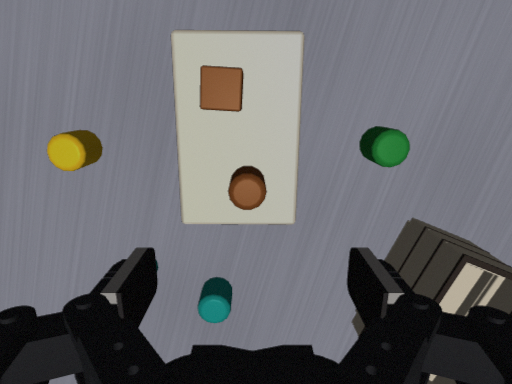

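The round brown cake at (247,188) px lies between the jaws. The square is at (221,88) and clear of them, and the green, yellow and turquoise discs are outside. Going down and gripping.

Call:
arm_command([
  [[0,0,0],[2,1,-35],0],
  [[0,0,0],[2,1,-70],0],
  [[0,0,0],[2,1,-105],0],
  [[0,0,0],[2,1,-128],0],
  [[0,0,0],[2,1,-138],0],
])

```text
clock: 15.15
position: [580.1, 276.7, 14.9]
ee_rot: [-0.561, 0.433, 0.563, 0.426]
contact_force: [0.8, -0.2, -0.1]
gripper_width: 85.7
```

Call:
arm_command([
  [[0,0,0],[0,0,-1],0.2],
  [[0,0,0],[0,0,-1],0.4],
  [[0,0,0],[0,0,-1],0.5],
  [[0,0,0],[0,0,-1],0.55],
  [[0,0,0],[0,0,-1],0.6],
])

```text
clock: 15.65
position: [580.8, 277.2, 15.1]
ee_rot: [-0.562, 0.432, 0.563, 0.426]
contact_force: [0.8, 0.4, 0.6]
gripper_width: 34.4
```

Call:
arm_command([
  [[0,0,0],[0,0,0],0.7],
  [[0,0,0],[0,0,0],0.8],
  [[0,0,0],[0,0,0],0.8],
  [[0,0,0],[0,0,0],0.8],
  [[0,0,0],[0,0,0],0.8],
])

```text
clock: 16.15
position: [580.9, 277.3, 15.4]
ee_rot: [-0.562, 0.431, 0.563, 0.426]
contact_force: [-2.0, 0.5, 2.5]
gripper_width: 30.6
```

```bash
python3 -c "
from h import *
go(581.5,277.7,16,105)"
```

```text
t 16.15 turn [ 0.29 -0.31 -0.31] shift [0.6 0.4 0.6] F [-2.   0.5  2.5] w 30.6 vel 0.003
```

Gripped at 30.6 mm. Lifting, carrying to the dish and turning so the jaws lie along its length.

Call:
arm_command([
  [[0,0,0],[0,0,15],0.8],
  [[0,0,0],[0,0,50],0.8],
  [[0,0,0],[0,0,95],0.8],
  [[0,0,0],[0,0,140],0.8],
  [[0,0,0],[0,0,180],0.8],
])

```text
clock: 16.65
position: [581.0, 277.2, 198.7]
ee_rot: [-0.562, 0.431, 0.562, 0.427]
contact_force: [1.0, 1.4, 0.3]
gripper_width: 30.4
```

Call:
arm_command([
  [[0,0,8],[0,-40,0],0.8],
  [[0,0,16],[0,-85,0],0.8],
  [[0,0,24],[0,-130,0],0.8],
  [[0,0,32],[0,-175,0],0.8],
  [[0,0,40],[-2,-220,0],0.8],
])

```text
clock: 17.15
position: [578.7, 55.4, 199.6]
ee_rot: [0.676, -0.21, -0.675, -0.207]
contact_force: [0.3, 0.1, 0.1]
gripper_width: 30.0
```

Call:
arm_command([
  [[0,0,7],[-2,-45,0],0.8],
  [[0,0,14],[-5,-90,0],0.8],
  [[0,0,21],[-8,-130,0],0.8],
  [[0,0,21],[-10,-165,0],0.8],
  [[0,0,21],[-10,-170,0],0.8],
])

```text
clock: 17.65
position: [567.9, -117.8, 200.3]
ee_rot: [0.703, -0.085, -0.701, -0.082]
contact_force: [-0.3, 0.4, -0.7]
gripper_width: 30.0
```

Call:
arm_command([
  [[0,0,0],[0,0,0],0.8],
  [[0,0,0],[0,0,0],0.8],
  [[0,0,0],[0,0,0],0.8],
  [[0,0,0],[0,0,0],0.8],
  [[0,0,0],[0,0,0],0.8],
])

```text
clock: 18.15
position: [568.0, -116.9, 200.3]
ee_rot: [0.703, -0.085, -0.701, -0.082]
contact_force: [0.2, 0.2, -0.4]
gripper_width: 30.2
```

```bash
python3 - <<'E'
from h import *
go(568.7,-113.2,120,166); snap('w_in'); im,d,C,P=load('w_in'); Z=P[...,2];x=P[...,0];y=P[...,1]
m=(Z>98)&(Z<116)&(np.hypot(x-569,y+113)<90); rect(m,108,C,P,'dish',2)
im2,d2,_=shot('top'); cv2.imwrite('pics/in2.png',np.hstack([im,cv2.resize(im2[150:300,200:450],(288,173)).repeat(1,0) if 0 else cv2.copyMakeBorder(cv2.resize(im2[150:300,200:450],(288,173)),0,211,0,0,cv2.BORDER_CONSTANT)]))
E
```

```text
t 18.15 turn [ 0.27  0.15 -0.49] shift [  0.7   3.7 -80.3] F [ 0.2  0.2 -0.4] w 30.2 vel 0.005
dish [ 570.3 -112.8] [124.2  65.5] 76.0 px [244. 190.] z [ 99.5 106.9 108.2]
```

View pics/in2.png

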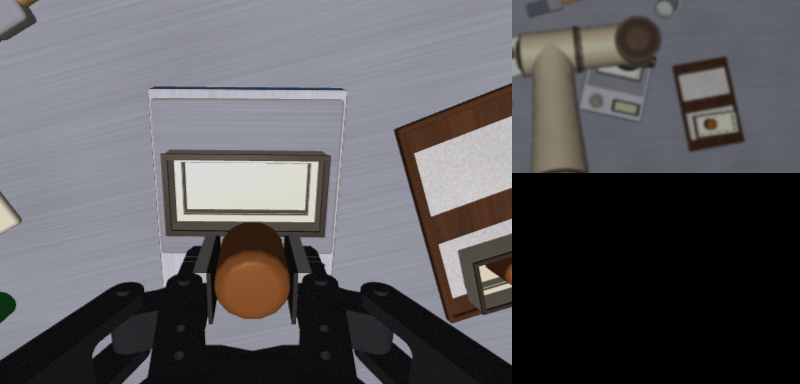

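The cake is upright in the jaws at (253,285) px, and the dish at (246,195) px measures (569.5,-113) averaged over two viewpoints. Lowering it in.

Call:
arm_command([
  [[0,0,0],[1,2,-25],0.8],
  [[0.2,0.1,-0.4],[1,4,-50],0.8],
  [[0.2,0.1,-0.4],[1,4,-70],0.8],
  [[0.2,0.1,-0.4],[1,4,-80],0.8],
  [[0.2,0.1,-0.4],[1,4,-80],0.8],
])

```text
clock: 18.75
position: [568.2, -113.1, 118.9]
ee_rot: [-0.701, 0.086, 0.703, 0.085]
contact_force: [-0.9, 0.1, 0.0]
gripper_width: 30.2
```

```bash
python3 -c "
from h import *
go(569,-113,78.5,166)"
```

```text
t 18.75 turn [ 0.09 -0.14 -0.07] shift [  0.8   0.1 -40.4] F [-0.9  0.1  0. ] w 30.2 vel 0.039
```

Call:
arm_command([
  [[0,0,0],[1,0,-10],0.8],
  [[0,0,0],[1,0,-20],0.8],
  [[0,0,0],[1,0,-30],0.8],
  [[0,0,0],[1,0,-37],0.8],
  [[0,0,0],[1,0,-40],0.8],
])

```text
clock: 19.25
position: [568.7, -113.2, 77.9]
ee_rot: [-0.701, 0.086, 0.703, 0.085]
contact_force: [1.1, 0.4, -0.4]
gripper_width: 30.4
```

Call:
arm_command([
  [[0,0,0],[0,0,-0.5],0.8],
  [[0,0,0],[0,0,-1],0.8],
  [[0,0,0],[0,0,-1.5],0.8],
  [[0,0,0],[0,0,-1.5],0.8],
  [[0,0,0],[0,0,-1.5],0.8],
])

```text
clock: 19.75
position: [568.7, -113.2, 77.4]
ee_rot: [-0.701, 0.086, 0.703, 0.085]
contact_force: [-1.5, 0.7, 3.9]
gripper_width: 30.3
```

```bash
python3 -c "
from h import *
go(569,-113,77.3,166)"
```

```text
t 19.75 turn [ 0.09 -0.19 -0.08] shift [ 0.3  0.2 -0.1] F [-1.5  0.7  3.9] w 30.3 vel 0.001
```

Touched down (+3.9 N). I'll open only part way inside the dish and rise.

Call:
arm_command([
  [[0,0,0],[0,0,0],0.58],
  [[0,0,0],[0,0,0],0.52],
  [[0,0,0],[0,0,0],0.48],
  [[0,0,0],[0,0,0],0.48],
  [[0,0,0],[0,0,0],0.48],
])

```text
clock: 20.25
position: [568.7, -113.2, 77.3]
ee_rot: [-0.701, 0.086, 0.703, 0.085]
contact_force: [-0.4, 0.7, -0.0]
gripper_width: 44.1
```

Call:
arm_command([
  [[0,0,0],[0,0,10],0.48],
  [[0,0,0],[0,0,25],0.48],
  [[0,0,0],[0,0,45],0.48],
  [[0,0,0],[0,0,80],0.48],
  [[0,0,0],[0,0,120],0.48],
])

```text
clock: 20.75
position: [568.0, -113.2, 198.2]
ee_rot: [-0.7, 0.087, 0.704, 0.085]
contact_force: [1.4, -0.3, 1.3]
gripper_width: 44.7
```

Call:
arm_command([
  [[0,0,-8],[0,0,0],0],
  [[0,0,-16],[0,0,0],0],
  [[0,0,-24],[0,0,0],0],
  [[0,0,-32],[0,0,0],0],
  [[0,0,-40],[0,0,0],0],
])

```text
clock: 21.25
position: [568.0, -113.3, 199.0]
ee_rot: [-0.628, 0.322, 0.631, 0.322]
contact_force: [-0.9, -0.1, -0.2]
gripper_width: 85.6
```

Call:
arm_command([
  [[0,0,-8],[0,0,0],0],
  [[0,0,-16],[0,0,0],0],
  [[0,0,-24],[0,0,0],0],
  [[0,0,-32],[0,0,0],0],
  [[0,0,-40],[0,0,0],0],
])

```text
clock: 21.75
position: [568.1, -113.3, 199.9]
ee_rot: [-0.478, 0.519, 0.481, 0.52]
contact_force: [0.3, -0.1, 0.2]
gripper_width: 85.5
```

Call:
arm_command([
  [[0,0,-8],[0,0,0],0],
  [[0,0,-9],[0,0,0],0],
  [[0,0,-9],[0,0,0],0],
  [[0,0,-9],[0,0,0],0],
  [[0,0,-9],[0,0,0],0],
])

```text
clock: 22.25
position: [568.0, -113.3, 199.9]
ee_rot: [-0.436, 0.554, 0.439, 0.556]
contact_force: [0.4, 0.8, -0.5]
gripper_width: 85.5
```

```bash
python3 - <<'E'
from h import *
go(569,-113,200,76); snap('w_d2'); im,d,C,P=load('w_d2'); Z=P[...,2];x=P[...,0];y=P[...,1]
m=(Z>98)&(Z<116)&(np.hypot(x-569,y+113)<90); rect(m,108,C,P,'dish',2)
H,S,V=cv2.split(cv2.cvtColor(im,cv2.COLOR_BGR2HSV))
m=(H<18)&(S>110)&(np.hypot(x-569,y+113)<60)&(Z>103); rect(m,108,C,P,'cake',2);print(np.nanpercentile(Z[m],[5,50,95]))
E
```

```text
t 22.25 turn [-0.27 -0.02 -0.49] shift [1.  0.3 0.1] F [ 0.4  0.8 -0.5] w 85.5 vel 0.006
dish [ 569.3 -113.2] [124.3  64.4] 75.9 px [250. 190.] z [ 70.3  85.2 107.7]
cake [ 566.8 -114.5] [29.8 29.4] 76.5 px [252. 194.] z [104.2 106.6 107.9]
[104.28565088 106.73974541 243.22767045]
```

The cake stands upright in the dish (top z≈107) and the dish is unmoved at (569.3,-113.2). Gripping the dish now.

Call:
arm_command([
  [[-0.3,0,-0.5],[1.3,0.2,-30],0],
  [[-0.3,0,-0.5],[1.3,0.2,-60],0],
  [[-0.3,0,-0.5],[1.3,0.2,-90],0],
  [[-0.3,0,-0.5],[1.3,0.2,-110],0],
  [[-0.3,0,-0.5],[1.3,0.2,-116],0],
])

```text
clock: 22.8
position: [567.7, -113.1, 81.3]
ee_rot: [-0.434, 0.559, 0.436, 0.556]
contact_force: [-0.3, -0.0, 0.5]
gripper_width: 85.6
```

Call:
arm_command([
  [[0,0,0],[0,0,0],0.1],
  [[0,0,0],[0,0,0],0.2],
  [[0,0,0],[0,0,0],0.3],
  [[0,0,0],[0,0,0],0.5],
  [[0,0,0],[0,0,0],0.6],
])

```text
clock: 23.3
position: [568.9, -113.1, 83.0]
ee_rot: [-0.435, 0.558, 0.436, 0.556]
contact_force: [0.5, 1.0, 6.0]
gripper_width: 63.0
```

```bash
python3 -c "
from h import *
go(569.3,-113.2,83.6,76)"
```

```text
t 23.3 turn [ 0.04 -0.13 -0.02] shift [ 0.4 -0.1  0.6] F [0.5 1.  6. ] w 63.0 vel 0.003
```

Gripped (63.0 mm). Lifting slowly, then moving to a vantage from which the tray is visible.

Call:
arm_command([
  [[0,0,0],[0,0,4],0.6],
  [[0,0,0],[0,0,12],0.6],
  [[0,0,0],[0,0,25],0.6],
  [[0,0,0],[0,0,42],0.6],
  [[0,0,0],[0,0,60],0.6],
])

```text
clock: 23.8
position: [568.5, -113.1, 143.9]
ee_rot: [-0.435, 0.558, 0.436, 0.556]
contact_force: [0.3, -0.2, -1.7]
gripper_width: 62.8
```

Call:
arm_command([
  [[0,0,0],[0,0,25],0.6],
  [[0,0,0],[0,0,50],0.6],
  [[0,0,0],[0,-5,80],0.6],
  [[0,0,3],[-6,-20,110],0.6],
  [[0,0,6],[-15,-40,140],0.6],
])

```text
clock: 24.3
position: [553.1, -153.0, 285.7]
ee_rot: [-0.464, 0.534, 0.465, 0.532]
contact_force: [0.8, 0.1, -2.7]
gripper_width: 62.8
```

Call:
arm_command([
  [[0,0,4],[-12,-25,20],0.6],
  [[0,0,8],[-25,-52,40],0.6],
  [[0,0,12],[-37,-80,52],0.6],
  [[0,0,15],[-46,-100,57],0.6],
  [[0,0,16.5],[-49,-107,57],0.6],
])

```text
clock: 24.8
position: [502.9, -261.7, 344.6]
ee_rot: [0.537, -0.461, -0.536, -0.46]
contact_force: [-0.4, 0.3, -2.7]
gripper_width: 62.8
```

Call:
arm_command([
  [[0,0,0],[0,0,0],0.6],
  [[0,0,0],[0,0,0],0.6],
  [[0,0,0],[0,0,0],0.6],
  [[0,0,0],[0,0,0],0.6],
  [[0,0,0],[0,0,0],0.6],
])

```text
clock: 25.3
position: [503.2, -261.2, 344.5]
ee_rot: [0.537, -0.461, -0.536, -0.46]
contact_force: [0.4, -0.2, -1.8]
gripper_width: 62.6
```

```bash
python3 - <<'E'
from h import *
go(517,-360,150,98.5); snap('w_t3'); im,d,C,P=load('w_t3'); Z=P[...,2];x=P[...,0];y=P[...,1]
H,S,V=cv2.split(cv2.cvtColor(im,cv2.COLOR_BGR2HSV)); near=(np.abs(x-461)<150)&(np.abs(y+368)<120)
n=near&(S<50)&(V>120)&(Z>2)&(Z<11)&(x+0.15*(y+356)>465)
rect(n,6.5,C,P,'liner',2); print(n.sum(),np.argwhere(n).min(0),np.argwhere(n).max(0))
rect(near&(S>80)&(Z<20),12,C,P,'tray'); rect(near&(Z>38)&(Z<52)&(x<450),46,C,P,'served',2)
z=np.load('top.npz');C=cam('top');im=z['im'];P=cloud(z['d'],C);Z=P[...,2];x=P[...,0];y=P[...,1]
H,S,V=cv2.split(cv2.cvtColor(im,cv2.COLOR_BGR2HSV)); m=(S<45)&(V>110)&(np.abs(x-514)<50)&(np.abs(y+356)<85)&(Z<25)
mm=np.zeros((384,512),bool); mm[205:241,335:395]=True; 
rect(mm&(S<45)&(V>115),6,C,P,'top liner',2)
E
```

```text
t 25.3 turn [ 0.12 -0.04 -0.21] shift [  13.8  -98.8 -194.5] F [ 0.4 -0.2 -1.8] w 62.6 vel 0.002
liner [ 518.3 -362.9] [ 76.5 128.8] 8.6 px [252.  73.] z [3.9 5.5 6.9]
5426 [ 13 224] [123 280]
tray [ 462.9 -368.1] [247.2 156.7] 8.2 px [298.  62.] z [ 3.7  5.5 11.5]
served [ 403.8 -382.3] [ 65.5 124.4] 6.4 px [343.  70.] z [ 8.1 23.2 46. ]
top liner [ 515.7 -357.2] [ 73.1 132. ] 8.5 px [366. 223.] z [-0.4  4.9  9.4]
```

Liner by wrist, corrected for the end the dish hides: (518,-359.4), 8.5°. Tray centre plus 56 mm gives (518.3,-359.8), and the top view agrees to about 3 mm. Target is (517.5,-359.3).

Call:
arm_command([
  [[0,0,-0.3],[4,-30,-35],0.6],
  [[0,0,-0.3],[9,-60,-75],0.6],
  [[0,0,-0.3],[13,-88,-115],0.6],
  [[0,0,-0.3],[14.4,-98.2,-155],0.6],
  [[0,0,-0.3],[14.4,-98.2,-190],0.6],
])

```text
clock: 25.85
position: [517.1, -360.7, 151.7]
ee_rot: [-0.535, 0.463, 0.535, 0.462]
contact_force: [-0.1, 0.9, -3.1]
gripper_width: 62.8
```

Call:
arm_command([
  [[0,0,0],[0,0,-25],0.6],
  [[0,0,0],[0,0,-50],0.6],
  [[0,0,0],[0,0,-75],0.6],
  [[0,0,0],[0,0,-90],0.6],
  [[0,0,0],[0,0,-95],0.6],
])

```text
clock: 26.35
position: [516.2, -360.0, 54.3]
ee_rot: [-0.533, 0.464, 0.537, 0.461]
contact_force: [-0.1, -0.1, -1.9]
gripper_width: 62.2
```

Call:
arm_command([
  [[0,0,0],[0,0,0],0.6],
  [[0,0,0],[0,0,0],0.6],
  [[0,0,0],[0,0,0],0.6],
  [[0,0,0],[0,0,0],0.6],
  [[0,0,0],[0,0,0],0.6],
])

```text
clock: 26.85
position: [516.5, -360.1, 55.1]
ee_rot: [-0.534, 0.464, 0.536, 0.461]
contact_force: [0.4, 0.5, -2.2]
gripper_width: 62.9
```

```bash
python3 - <<'E'
from h import *
go(517.5,-359.3,23.5,98.2)
E
```

```text
t 26.85 turn [ 0.03 -0.29 -0.11] shift [  1.    0.8 -31.6] F [ 0.4  0.5 -2.2] w 62.9 vel 0.004
```

Call:
arm_command([
  [[0,-0.3,0],[1,0.8,-8],0.6],
  [[0,-0.3,0],[1,0.8,-16],0.6],
  [[0,-0.3,0],[1,0.8,-24],0.6],
  [[0,-0.3,0],[1,0.8,-29],0.6],
  [[0,-0.3,0],[1,0.8,-31],0.6],
])

```text
clock: 27.35
position: [516.9, -359.1, 22.8]
ee_rot: [-0.534, 0.463, 0.535, 0.462]
contact_force: [-1.1, 0.9, -1.8]
gripper_width: 62.6
```

Call:
arm_command([
  [[0,0,0],[0,0,-0.5],0.6],
  [[0,0,0],[0,0,-1],0.6],
  [[0,0,0],[0,0,-1.5],0.6],
  [[0,0,0],[0,0,-2],0.6],
  [[0,0,0],[0,0,-2],0.6],
])

```text
clock: 27.85
position: [517.1, -359.2, 21.2]
ee_rot: [-0.535, 0.463, 0.535, 0.462]
contact_force: [0.5, 0.4, -2.4]
gripper_width: 63.2
```

```bash
python3 - <<'E'
from h import *
go(517.5,-359.3,21.2,98.2)
E
```

```text
t 27.85 turn [ 0.   -0.07 -0.11] shift [ 0.4 -0.1  0. ] F [ 0.5  0.4 -2.4] w 63.2 vel 0.001
```

No contact yet, so a little lower.

Call:
arm_command([
  [[0,0,0],[0.3,0,-0.4],0.6],
  [[0,0,0],[0.3,0,-0.8],0.6],
  [[0,0,0],[0.3,0,-1.2],0.6],
  [[0,0,0],[0.3,0,-1.2],0.6],
  [[0,0,0],[0.3,0,-1.2],0.6],
])

```text
clock: 28.35
position: [517.2, -359.2, 21.0]
ee_rot: [-0.535, 0.463, 0.535, 0.462]
contact_force: [-2.0, 2.0, 4.5]
gripper_width: 62.6
```

Contact (+4.5 N). Release and rise.

Call:
arm_command([
  [[0,0,0],[0,0,0],0.4],
  [[0,0,0],[0,0,0],0.2],
  [[0,0,0],[0,0,0],0],
  [[0,0,0],[0,0,0],0],
  [[0,0,0],[0,0,0],0],
])

```text
clock: 28.85
position: [517.4, -359.3, 21.0]
ee_rot: [-0.535, 0.463, 0.535, 0.462]
contact_force: [0.7, 0.7, -0.0]
gripper_width: 85.4
```

Call:
arm_command([
  [[0,0,0],[0,0,10],0],
  [[0,0,0],[0,0,30],0],
  [[0,0,0],[0,0,65],0],
  [[0,0,0],[0,0,110],0],
  [[0,0,0],[0,0,155],0],
])

```text
clock: 29.35
position: [517.1, -359.2, 178.2]
ee_rot: [-0.535, 0.463, 0.535, 0.462]
contact_force: [1.2, -0.9, 0.9]
gripper_width: 85.5
```

Call:
arm_command([
  [[0,0,0],[-20,10,40],0],
  [[0,0,0],[-40,20,80],0],
  [[0,0,0],[-40,20,110],0],
  [[0,0,0],[-40,20,110],0],
  [[0,0,0],[-40,20,110],0],
])

```text
clock: 29.85
position: [477.1, -339.1, 289.6]
ee_rot: [0.536, -0.462, -0.534, -0.462]
contact_force: [0.4, -0.1, -1.2]
gripper_width: 85.3
```

```bash
python3 - <<'E'
from h import *
go(517.5,-359.3,300,98.2); snap('w_f'); im,d,C,P=load('w_f'); Z=P[...,2];x=P[...,0];y=P[...,1]
H,S,V=cv2.split(cv2.cvtColor(im,cv2.COLOR_BGR2HSV)); near=(np.abs(x-463)<160)&(np.abs(y+368)<120)
rect(near&(Z>38)&(Z<52)&(x>462),46,C,P,'dish',1); rect(near&(Z>38)&(Z<52)&(x<455),46,C,P,'served',1)
rect(near&(S>80)&(Z<20),12,C,P,'tray')
rect(near&(S<50)&(V>110)&(Z>2)&(Z<11)&(x+0.15*(y+356)>465)|near&(Z>38)&(x>480)&False,6.5,C,P,'liner pieces',4)
rect(near&(H<18)&(S>110)&(Z>38)&(x>462),45,C,P,'cake')
z=np.load('top.npz')
im2,d2,C2=shot('top'); P2=cloud(d2,C2)
u8=lambda k:k
rect((P2[...,2]>85)&(np.hypot(P2[...,0]-400,P2[...,1]-335)<80),92,C2,P2,'pile')
print('fractions changed', np.count_nonzero(cv2.absdiff(z['im'],im2).max(2)>40))
cv2.imwrite('pics/fin.png',np.hstack([cv2.resize(im,(400,300)),cv2.resize(im2,(400,300))]))
E
```

```text
t 29.85 turn [ 0.06  0.07 -0.12] shift [ 40.4 -20.2  10.4] F [ 0.4 -0.1 -1.2] w 85.3 vel 0.042
dish [ 517.7 -358.7] [ 63.8 123. ] 8.3 px [220. 137.] z [ 8.1 22.8 45.9]
served [ 403.3 -382.4] [ 65.1 124.3] 6.4 px [320. 131.] z [ 8.2 23.  45.8]
tray [ 462.7 -368.6] [246.7 156.6] 8.4 px [266. 130.] z [ 4.2  9.2 45.4]
liner pieces [ 518.2 -357.7] [ 44.1 104.2] 8.6 px [223. 135.] z [ 7.8  9.3 45.1]
liner pieces [ 517.5 -359.8] [ 75.9 136.6] 9.0 px [239. 116.] z [4.  5.4 6.7]
cake [ 513.  -347.5] [28.7 29.9] 8.4 px [224. 150.] z [42.  44.6 46.1]
pile [399.2 336.9] [126.2  64.2] 82.7 px [151. 265.] z [86.3 90.6 95. ]
fractions changed 14998
```

View pics/fin.png

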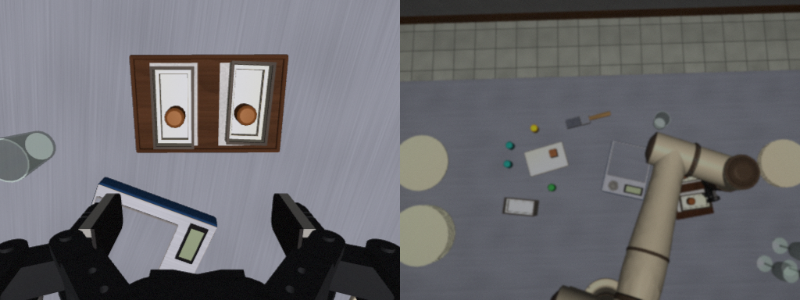

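The last picture shows both dishes on their liners, each with an upright cake at (175,117) and (246,114). Our dish is at (517.7,-358.7), 8.3°; the liner is at (517.5,-359.8), 9.0°. The arm is clear, so I'm handing in.

```bash
python3 -c "
from h import *
arm.job_done()"
```

```text
the job is handed in; nothing more can be done
```

The job is done and handed in at about 30 s, in the order asked: top dish onto the pan, tare button pressed to its stop, round cake stood in the dish, then dish and cake onto the bare liner and released.

**Checks that agreed**
- **Tare:** the press ended against a hard stop at about 21 N. I read no joint value for the travel.
- **Dish on the liner:** it sits at (517.7, -358.7), 8.3°, and the liner is at (517.5, -359.8), 9.0°, so it is centred to about 1 mm.
- **Cake:** it stands upright, with its top at about 45 mm.
- **Pile:** the remaining three dishes measured within 3 mm of where they stood, with the new top rim near the expected 92 mm.

**Checks that did not fully agree**
- **Cake position:** it was set down in the middle of the dish but now measures about 12 mm from centre along its length, so it slid during the carry.
- **Served dish:** it measures 6.4°, about 2° off the tray's axis, and sits about 7 mm off its own liner's centre. I aligned to the bare liner, so the two dishes differ by about 2°.
- **Cameras:** the top and wrist cameras differed by 2 to 4 mm. I relied on the wrist camera because it matched where the gripper found things.

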